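# Blow through a PC cooling loop and crack its fill cap

## Task

Get the flushed PC cooling loop ready to bleed: swing the red spring-return lever of the air purge valve all the way round to its stop and let it spring shut again, to blow the loop through. Then screw the reservoir's fill cap, which is only started on its thread, down until it bottoms out, back it off a quarter turn so that the loop can breathe, and finish while still gripping the cap there, holding it still. Leave the screwdriver, the drive and the screw tray where they lie.

Things in the scene. Friction and masses are not known exactly. Their poses are not given: they have to be found in the camera images.
- stand: Cooling-loop service stand, fixed to the bench: aluminium plate 8 mm thick (x -75 to 205, y -155 to 155 mm) with a reservoir on its pump, a brass valve, copper tube and a flat grey radiator with a black fan (x 75 to 195, y +-79, top 63 mm up). Origin on the bench midway between the reservoir's axis (x 0, y +75 mm) and the valve's pivot (x 0, y -75 mm); z up.
- reservoir_top (a point): Centre of the reservoir's black top plate, 64 mm across, on the cap's axis, on its upper face, 177 mm above the bench. Below it a clear tube 60 mm across and a black block 70 mm square. On it stand a blue collar 36 mm across and 6 mm tall, then the threaded neck, 29 mm across, and the fill cap.
- cap_centre (a point): Centre of the fill cap, on its upright axis, half-way up: a black knurled cylinder 42.4 mm across, 26 mm tall, with a white line from centre to rim and down its side. It begins already started on the thread and rises 4 mm a turn. Bottomed out on the blue collar, its underside is 183 mm and this point 196 mm above the bench. The axes here are the stand's and do not turn with the cap.
- cap_angle (a joint): How far the cap is unscrewed, rad: 0 = bottomed out, a dead stop; clockwise from above screws it down (value falls), anticlockwise backs it off (value rises, up to 6.28). About 0.06 N m of drag on the way. It begins 2.2 to 4.4 open. At 0 the cap's white line points along the stand's +x, to the white mark on the top plate.
- fill_cap: The same fill cap: origin at the centre of its underside, z up; these axes do not turn with it.
- lever_end (a point): On the red sleeve of the purge valve's level lever, mid-width and mid-height, 85 mm from the pivot, 92 mm above the bench. The sleeve is 16 mm wide, 14 mm tall (85 to 99 mm above the bench), from 30 to 106 mm from the pivot, with free air on both sides and below its outer part, down to the plate. The -x axis here points outward along the lever.
- lever_pivot (a point): The lever's upright pivot axis, at the lever's height, 92 mm above the bench. Under the lever there is a steel spring housing 38 mm across, its top 87 mm above the bench.
- purge_lever (a joint): Angle of the purge lever, rad: 0 = shut, pointing along the stand's -x; it swings level, anticlockwise from above, to 1.57 = open, at its stop, pointing along the stand's -y (away from the reservoir). A spring drives it shut: about 1.5 N to start it and 5 N at the stop, felt 85 mm out; left free it snaps back to 0.
- screwdriver_grip (a point): A screwdriver 180 mm long lying on the bench beside the stand; this point is on its handle. Leave it alone.
- drive_mid (a point): A dark metal drive, 100 x 70 x 7 mm, lying flat on the bench; this point is its centre. Leave it alone.
- screw_tray_mid (a point): A blue open screw tray, 90 x 130 x 28 mm, on the bench; this point is its centre. Leave it alone.

How it is judged:
By the outcome, as a careful person would: the job done as asked, in the order asked, and still so for the second after the job is handed in, while the arm keeps its last pose, push and grip.
It also fails if it takes over 72 s, if anything falls off the work surface, if the arm or the gripper's body presses on something with over 40 N, if the wrist force passes 120 N, or if a joint passes its speed limit or range.

## Robot

A 6-joint arm with a two-finger parallel gripper is mounted at the origin on the work surface. World frame = base frame: x ahead of the robot, y to its left, z up, the work surface at z = 0. Lengths are in mm, angles in rad, forces in N, time in s.
With the tool pointing down it reaches from about 400 to 925 mm from the base axis. Payload 12.5 kg.
Tool frame: the origin (TCP) lies at the very end of the fingers, on their centre line; the grasp point (between the pads) lies env.grip_point_offset behind it (env.grip_point_offset is the distance from the TCP to the grasp point, in mm); y points along the fingers, z is the direction in which the jaws open and shut, and the axes are right-handed (so a half turn about y gives the same grasp; the last joint's range is limited). The gripper opens to 95 mm and grips with 3 to 60 N. Pads are 20 mm wide; open, the fingers measure 119 mm over their backs; the gripper's body (75 mm by 180 mm) begins 59 mm behind the grasp point.
Start: joints at [1.242, 0.491, 1.559, -0, 1.092, -0.106], TCP at [138.082, 609.574, 214.661] pointing down, gripper open.
Joint ranges: [-3.1, 3.1], [-0.84, 2.19], [0.05, 2.79], [-1.13, 4.28], [0.06, 2.93], [-2.69, 2.69]. Speed limits (rad/s): [2.22, 2.22, 2.79, 3.14, 3.14, 3.14].

## Interface

Orientations are given as [roll, pitch, yaw] about the fixed x, y, z axes, in that order (R = Rz(yaw) Ry(pitch) Rx(roll)).
In Python, from cell import readout, read_camera, env, nets gives the robot as it stands.
- The arm moves only by the tool apply_moves, never from a script. Its argument "increments" is a list of rows, each a list of 3 entries, a list of its own where there are three numbers: the shift along the tool's x, y, z in cm, then the turn, a rotation vector about the tool's x, y, z in degrees, then the finger opening in cm, from 0 to 9.51. A call has exactly 5 rows; each row shifts and turns the pose as measured when the row begins, along the tool's axes as they then stand; what a row does not reach is not made up. A row lasts 1/8 s, in which the tool goes at most 62.5 mm and 10.7 degrees, less where a joint would pass 70% of its speed; a pose out of reach is approached as far as the arm can. A call with a gripper value outside its range is refused whole. The fingers move at their own pace and stop on an object; the grip force is fixed at half the most. Time passes only in rows, so rows that do not move let the fingers close, or fill a call up. It gives the time, the measured TCP pose, the force and the opening at its end, in the units of the state.
- readout.state(): the state, without advancing time (a new reading comes with each control period).
- read_camera(name): name is "scene" or "top" or "wrist"; returns a dict with "img" (384x512x3 uint8, red, green, blue), "vfov" (degrees; the focal length in pixels is half the picture's height over the tangent of half this angle, whatever the lens; pixels are square), "cx", "cy" (the principal point, pixels), "rvec" (rotation vector, rad) and "tvec" (3), from world to camera coordinates, as OpenCV has them; the wrist camera has in their place "mount" (4x4, takes a point from camera to tool coordinates, whose origin is the TCP and whose axes are the tool frame's). Camera axes: x right, y down, z forward; pixel columns grow to the right and rows downward; lengths in mm; the calibration is good to about 2 mm. A picture is of the moment at which its call begins: read the wrist's pose just before it. There is no depth.
- env.job_done(): hands the job in, once; it reports no verdict.
Trained networks look in a picture, given as the dict that the camera call returned (one of the last four; its "shot" number tells which), for a name from the list of things; names that differ only in an ending like _2 or _b are one class to them, and where a whole thing is asked for, a point or a joint stands for the part that bears it (a point fixed in the world has none). Each returns a list of dicts, best first, with "confidence" (0 to 1); they miss things now and then, are a little off and sometimes report something else, mostly with a low value. They report only what shows in the picture. A call takes as long as a camera call.
- nets.look_for(picture, thing): "point" ([x, y, z] in mm, in the coordinates of the camera as it stood for that picture, good to about 4 mm: the middle of the surface that is visible of it).
- nets.mark_of(picture, thing): "point" ([x, y, z] in mm, in the coordinates of the camera as it stood for that picture, good to about 4 mm: a listed point, or the origin of a listed thing).
The state is a dict: "t": time; "joints": joint angles; "qvel": joint speeds; "tau": joint torques, N m; "eef_pos": TCP position; "tcp_rot": TCP orientation; "ft_force": force on the tool from outside, world axes, zero at the start; "moment": the same for the moment, N m; "opening": opening from 0.0 (shut) to 1.0 (fully open).
Only numpy, scipy, OpenCV 4.12 (cv2) and the standard library are available. Lean on these libraries where they do the work, as an engineer would, in place of code of your own. Each camera call takes 0.05 s, during which the arm holds its last target. There are 200 camera calls.

## Working session

There is one attempt and no reset: what is moved stays moved. The work goes in short steps, Python scripts to look and compute and a tool call to move; the robot and the scene stay as the last step left them, time stands still between calls to the robot, and variables do not carry over. Pictures are saved under pics/ and viewed, about 8 in all and at most 12, crops included, and the job is handed in when it is done.

Besides the shell and the picture viewer there is one more tool, called after "Call:" as name(argument=value, ...), one argument or row to a line, values as JSON. apply_moves: Moves the arm, as the interface text tells. Its arguments: {"type":"object","properties":{"increments":{"type":"array"}},"required":["increments"]}

```bash
ls; mkdir -p pics; cat > h.py <<'E'
import numpy as np, cv2
from scipy.spatial.transform import Rotation as Rn
from cell import readout, read_camera, env, nets
def cam2world(p, pts, st=None):
    pts=np.atleast_2d(pts).astype(float)
    if 'mount' in p:
        T=np.array(p['mount']); q=pts@T[:3,:3].T+T[:3,3]
        R=Rn.from_euler('xyz',st['tcp_rot']).as_matrix()
        return q@R.T+np.array(st['eef_pos'])
    R=cv2.Rodrigues(np.array(p['rvec'],float))[0]
    return (pts-np.array(p['tvec']).ravel())@R
E
python3 - <<'E'
from h import *
np.set_printoptions(precision=1,suppress=True)
st=readout.state(); print(st, env.grip_point_offset)
for c in ['scene','top','wrist']:
    st=readout.state(); p=read_camera(c); cv2.imwrite(f'pics/{c}0.png',p['img'][...,::-1])
    if c=='wrist': print(p['mount'])
    for n in ['stand','reservoir_top','cap_centre','fill_cap','lever_end','lever_pivot']:
        r=nets.mark_of(p,n)
        print(c,n,[(round(d['confidence'],2),cam2world(p,d['point'],st)[0]) for d in r[:2]])
a=[cv2.imread(f'pics/{c}0.png') for c in ['scene','top']]
cv2.imwrite('pics/both.png',cv2.resize(np.hstack(a),(800,300)))
E
```

```text
pics
{'t': 0.0, 'joints': array([ 1.2,  0.5,  1.6, -0. ,  1.1, -0.1]), 'qvel': array([ 0., -0., -0.,  0., -0., -0.]), 'tau': array([  0. , -61.3, -25.8,   0.1,   0. ,  -0. ]), 'eef_pos': array([138. , 609.3, 214.1]), 'tcp_rot': array([-1.6,  0. , -0.2]), 'ft_force': array([-0. , -0.3,  0.4]), 'moment': array([-0., -0., -0.]), 'opening': 0.9997111629609158} 18.8
scene stand [(0.97, array([578.7,  82. ,   7. ])), (0.18, array([553. , 150.3, 198.1]))]
scene reservoir_top [(0.86, array([551.4, 147.6, 174.6]))]
scene cap_centre [(0.89, array([552.1, 147.4, 197.1]))]
scene fill_cap [(0.59, array([551.6, 144.7, 182.3])), (0.3, array([605.5,   9.3,  89. ]))]
scene lever_end [(0.59, array([528.8, -20.9,  94.7]))]
scene lever_pivot [(0.77, array([605.9,  10.3,  88.5])), (0.25, array([551.7, 146.8, 183.3]))]
top stand [(0.69, array([584.4,  80.1,   0.4]))]
top reservoir_top [(0.74, array([555.4, 148.8, 178.8]))]
top cap_centre [(0.73, array([549.6, 150.5, 194.2]))]
top fill_cap [(0.92, array([554.3, 150.6, 183.6]))]
top lever_end [(0.9, array([529.7, -18.3,  93.3]))]
top lever_pivot [(0.67, array([579. ,  78.5,   0.8])), (0.57, array([610.5,   8.2,  95.4]))]
[[  -0.     1.     0.2  -66.9]
 [   0.    -0.2    1.  -169.8]
 [   1.     0.    -0.    -0.9]
 [   0.     0.     0.     1. ]]
wrist stand []
wrist reservoir_top []
wrist cap_centre []
wrist fill_cap []
wrist lever_end []
wrist lever_pivot []
```

View pics/both.png

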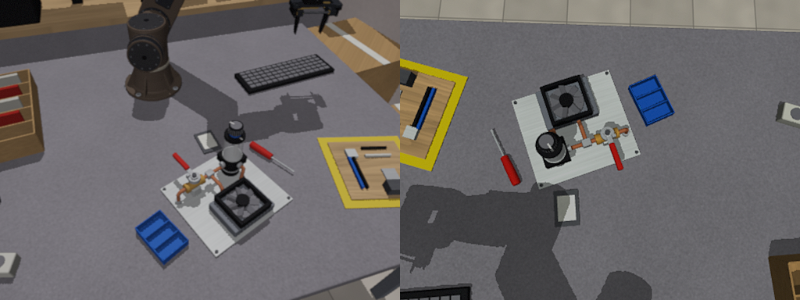

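```bash
python3 - <<'E'
from h import *
p=np.array([552,148.5]); l=np.array([608,9.]); e=np.array([529.3,-19.5])
d=p-l; yaw=np.arctan2(d[1],d[0])-np.pi/2; print('yaw',yaw, np.linalg.norm(d), 'lever', np.linalg.norm(e-l), np.arctan2(*(l-e)[::-1]))
st=readout.state(); print(Rn.from_euler('xyz',st['tcp_rot']).as_matrix().round(3))
p=read_camera('top'); R=cv2.Rodrigues(np.array(p['rvec'],float))[0]
c=R@np.array([552,148.5,210])+np.array(p['tvec']).ravel(); f=192/np.tan(np.radians(p['vfov']/2))
u,v=int(f*c[0]/c[2]+p['cx']),int(f*c[1]/c[2]+p['cy']); print(u,v)
im=p['img'][max(v-50,0):v+50,max(u-60,0):u+60,::-1]; cv2.imwrite('pics/capcrop.png',cv2.resize(im,None,fx=6,fy=6,interpolation=cv2.INTER_CUBIC))
E
```

```text
yaw 0.38174170693487275 150.32049095183265 lever 83.70149341558971 0.34744406754531926
[[ 0.975  0.     0.221]
 [-0.221  0.     0.975]
 [ 0.    -1.     0.   ]]
187 182
```

The overview shows the stand turned about 0.37 rad. The cap is at about (187,182) in the top image and the red lever is at the stand's right, with free space around both. Next I check the cap's line.

View pics/capcrop.png

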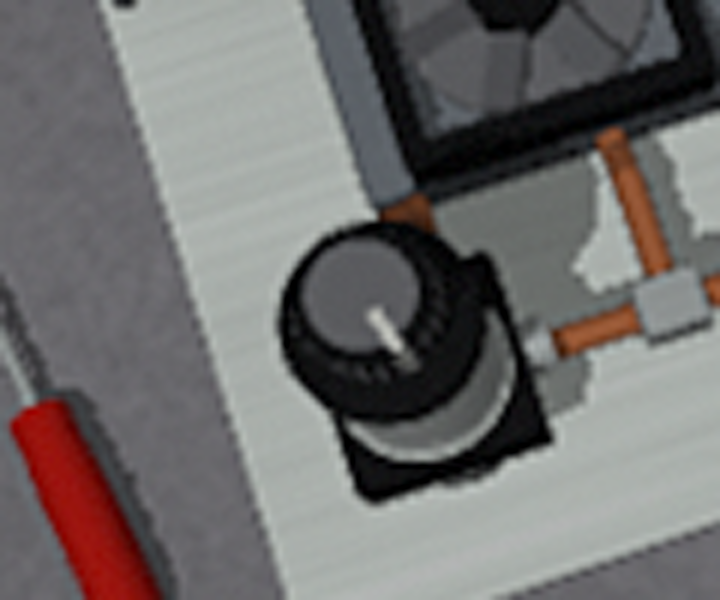

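```bash
python3 - <<'E'
from h import *
np.set_printoptions(precision=2,suppress=True)
st=readout.state(); 
R=Rn.from_euler('xyz',st['tcp_rot']).as_matrix()
yaw=.37; ex=np.array([np.cos(yaw),np.sin(yaw),0]); ey=np.array([-ex[1],ex[0],0])
o=np.array([580,79,0.])
s=lambda x,y,z:o+ex*x+ey*y+np.array([0,0,z])
for n,t in dict(pre=s(-85,-35,150)).items():
    print(n,t,(t-st['eef_pos'])@R/10)
print(s(-85,-75,92),s(0,-75,92),s(0,75,196))
E
```

```text
pre [513.41  15.63 150.  ] [ 49.73   6.46 -49.63]
[527.87 -21.66  92.  ] [607.12   9.08  92.  ] [552.88 148.92 196.  ]
```

The white line runs from (375,315) to (410,365) in the crop, i.e. about -145° in world axes. That makes the cap about 3.4 rad open.

```bash
cat >> h.py <<'E'
yaw=.37; ex=np.array([np.cos(yaw),np.sin(yaw),0]); ey=np.array([-ex[1],ex[0],0]); o=np.array([580,79,0.])
S=lambda x,y,z:o+ex*x+ey*y+np.array([0,0,z])
def Rphi(phi): # tool z horizontal at angle phi, y down
    z=np.array([np.cos(phi),np.sin(phi),0]); y=np.array([0,0,-1.]); return np.c_[np.cross(y,z),y,z]
def plan(target,phi,n,op,turn=None):
    st=readout.state(); R=Rn.from_euler('xyz',st['tcp_rot']).as_matrix(); p=np.array(st['eef_pos'])
    rv=(Rn.from_matrix(R.T@Rphi(phi))).as_rotvec()
    for i in range(n):
        Ri=R@Rn.from_rotvec(rv*i/n).as_matrix()
        d=(np.array(target)-p)/n@Ri/10
        print('[%s,%s,%s]'%(np.round(d,2).tolist(),np.round(np.degrees(rv)/n,1).tolist(),op),end=',\n' if (i+1)%5 else '\n\n')
def show():
    s=readout.state(); p=np.array(s['eef_pos']); R=Rn.from_euler('xyz',s['tcp_rot']).as_matrix()
    q=p-o; print('t',s['t'],'tcp',p.round(1),'stand',np.round([q@ex,q@ey,p[2]],1),'phi',round(np.arctan2(R[1,2],R[0,2]),3),'tilt',R[2].round(3),'F',np.round(s['ft_force'],1),'M',np.round(s['moment'],2),'j',np.round(s['joints'],2),'op',round(s['opening'],3))
E
python3 -c "
from h import *
plan(S(-85,-40,200),-1.2,15,0)"
```

```text
[[3.33, 0.1, -3.34],[-0.0, 9.7, -0.0],0],
[[3.85, 0.1, -2.72],[-0.0, 9.7, -0.0],0],
[[4.26, 0.1, -2.03],[-0.0, 9.7, -0.0],0],
[[4.54, 0.1, -1.29],[-0.0, 9.7, -0.0],0],
[[4.69, 0.1, -0.5],[-0.0, 9.7, -0.0],0]

[[4.71, 0.1, 0.3],[-0.0, 9.7, -0.0],0],
[[4.59, 0.1, 1.09],[-0.0, 9.7, -0.0],0],
[[4.34, 0.1, 1.85],[-0.0, 9.7, -0.0],0],
[[3.96, 0.1, 2.56],[-0.0, 9.7, -0.0],0],
[[3.47, 0.1, 3.19],[-0.0, 9.7, -0.0],0]

[[2.88, 0.1, 3.73],[-0.0, 9.7, -0.0],0],
[[2.21, 0.1, 4.17],[-0.0, 9.7, -0.0],0],
[[1.48, 0.1, 4.48],[-0.0, 9.7, -0.0],0],
[[0.7, 0.1, 4.66],[-0.0, 9.7, -0.0],0],
[[-0.1, 0.1, 4.72],[-0.0, 9.7, -0.0],0]
```

Call:
apply_moves(
  increments=[
    [[3.3,0,-3.3],[0,9.7,0],0],
    [[3.85,0,-2.7],[0,9.7,0],0],
    [[4.25,0,-2.0],[0,9.7,0],0],
    [[4.55,0,-1.3],[0,9.7,0],0],
    [[4.7,0,-0.5],[0,9.7,0],0],
  ],
)

```text
t: 1.72
eef_pos: [264.2, 406.3, 214.2]
tcp_rot: [-1.57, 0.001, -1.091]
ft_force: [0.3, 0.8, -0.2]
opening: 0.53
```

```bash
python3 -c "
from h import *
show();plan(S(-85,-40,200),-1.2,10,0)"
```

```text
t 1.725 tcp [264.2 406.3 214.2] stand [-176.1  419.3  214.2] phi 0.48 tilt [-0.001 -1.     0.001] F [ 0.3  0.8 -0.2] M [-0.08 -0.01  0.01] j [0.86 0.29 1.89 0.   0.95 0.38] op 0.53
[[4.67, 0.14, 0.4],[-0.0, 9.6, -0.0],0],
[[4.53, 0.14, 1.18],[-0.0, 9.6, -0.0],0],
[[4.27, 0.14, 1.92],[-0.0, 9.6, -0.0],0],
[[3.89, 0.14, 2.6],[-0.0, 9.6, -0.0],0],
[[3.4, 0.14, 3.22],[-0.0, 9.6, -0.0],0]

[[2.82, 0.14, 3.74],[-0.0, 9.6, -0.0],0],
[[2.15, 0.14, 4.16],[-0.0, 9.6, -0.0],0],
[[1.42, 0.14, 4.46],[-0.0, 9.6, -0.0],0],
[[0.66, 0.14, 4.64],[-0.0, 9.6, -0.0],0],
[[-0.13, 0.14, 4.68],[-0.0, 9.6, -0.0],0]
```

Call:
apply_moves(
  increments=[
    [[4.7,0.1,0.4],[0,9.7,0],0],
    [[4.55,0.1,1.2],[0,9.7,0],0],
    [[4.3,0.1,1.9],[0,9.7,0],0],
    [[3.9,0.1,2.6],[0,9.7,0],0],
    [[3.4,0.1,3.2],[0,9.7,0],0],
  ],
)

```text
t: 2.35
eef_pos: [390.6, 199.6, 210.0]
tcp_rot: [-1.568, 0.004, -1.965]
ft_force: [0.1, 0.2, -0.7]
opening: 0.026
```

Call:
apply_moves(
  increments=[
    [[2.8,0.1,3.75],[0,9.7,0],0],
    [[2.15,0.1,4.15],[0,9.7,0],0],
    [[1.4,0.1,4.45],[0,9.7,0],0],
    [[0.7,0.1,4.65],[0,9.7,0],0],
    [[-0.1,0.1,4.7],[0,9.7,0],0],
  ],
)

```text
t: 2.98
eef_pos: [509.7, -11.7, 205.9]
tcp_rot: [-1.572, 0.007, -2.841]
ft_force: [-0.3, 0.2, 0.9]
opening: 0.008
```

```bash
python3 - <<'E'
from h import *
np.set_printoptions(precision=1,suppress=True)
show()
ims=[]
for c in ['wrist','top','scene']:
    st=readout.state(); p=read_camera(c); ims.append(p['img'][...,::-1])
    for n in ['lever_end','lever_pivot','cap_centre','reservoir_top','stand']:
        print(c,n,[(round(d['confidence'],2),cam2world(p,d['point'],st)[0]) for d in nets.mark_of(p,n)[:1]])
cv2.imwrite('pics/w1.png',ims[0])
plan(S(-85,-45,80),-1.2,5,0)
E
```

```text
t 2.975 tcp [509.7 -11.7 205.9] stand [-98.4 -59.2 205.9] phi -1.27 tilt [-0. -1. -0.] F [-0.3  0.2  0.9] M [-0.1  0.1  0. ] j [-0.1  0.3  1.9  0.   0.9  1.1] op 0.008
wrist lever_end [(0.8, array([529.1, -21.8,  85.6]))]
wrist lever_pivot [(0.68, array([602.9,   5. ,  92.9]))]
wrist cap_centre [(0.23, array([ 725.7, -116.7,   14.5]))]
wrist reservoir_top [(0.89, array([551.8, 147.8, 176.2]))]
wrist stand [(0.94, array([577.8,  79.8,  -4.6]))]
top lever_end []
top lever_pivot []
top cap_centre [(0.89, array([550.1, 150.6, 194.7]))]
top reservoir_top []
top stand [(0.67, array([583. ,  79.2,   0.2]))]
scene lever_end [(0.76, array([525.2, -20.1,  94.1]))]
scene lever_pivot [(0.55, array([606.1,   9.6,  88.4]))]
scene cap_centre [(0.84, array([552.3, 148.9, 197. ]))]
scene reservoir_top [(0.88, array([553.1, 148.4, 177.6]))]
scene stand [(0.92, array([577.1,  82.8,   2.2]))]
[[-0.23, 2.52, -0.26],[0.0, -0.7, -0.1],0],
[[-0.24, 2.52, -0.26],[0.0, -0.7, -0.1],0],
[[-0.25, 2.52, -0.26],[0.0, -0.7, -0.1],0],
[[-0.25, 2.52, -0.25],[0.0, -0.7, -0.1],0],
[[-0.26, 2.52, -0.25],[0.0, -0.7, -0.1],0]
```

View pics/w1.png

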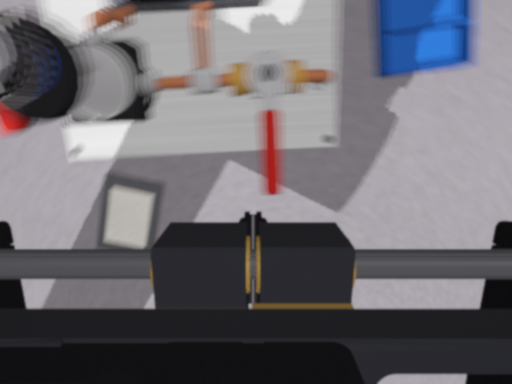

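The wrist view shows the red lever from (268,110) to (272,192) with free space either side, and the closed fingers at (253,215). I go down on its reservoir side.

Call:
apply_moves(
  increments=[
    [[-0.6,0.5,-0.8],[0,-2,0],0],
    [[-0.6,2,-0.8],[0,-1.5,0],0],
    [[-0.1,3.5,0],[0,0,0],0],
    [[0,3.5,0],[0,0,0],0],
    [[0,2.7,0],[0,0,0],0],
  ],
)

```text
t: 4.5
eef_pos: [519.2, 12.3, 81.2]
tcp_rot: [-1.569, 0.012, -2.765]
ft_force: [-0.4, -1.0, 0.1]
opening: 0.006
```

```bash
python3 - <<'E'
from h import *
show()
ims=[]
p=read_camera('scene'); cv2.imwrite('pics/s2.png',cv2.resize(p['img'][150:300,180:380,::-1],None,fx=4,fy=4,interpolation=cv2.INTER_CUBIC))
plan(S(-85,-53,80),-1.2,5,0)
E
```

```text
t 4.5 tcp [519.2  12.3  81.2] stand [-80.8 -40.2  81.2] phi -1.194 tilt [-0.012 -1.     0.001] F [-0.4 -1.   0.1] M [-0.09  0.15 -0.02] j [-0.11  0.53  1.96  0.01  0.65  1.08] op 0.006
[[0.06, -0.03, 0.27],[0.0, 0.1, -0.1],0],
[[0.06, -0.03, 0.27],[0.0, 0.1, -0.1],0],
[[0.06, -0.03, 0.27],[0.0, 0.1, -0.1],0],
[[0.06, -0.03, 0.27],[0.0, 0.1, -0.1],0],
[[0.06, -0.03, 0.27],[0.0, 0.1, -0.1],0]
```

View pics/s2.png

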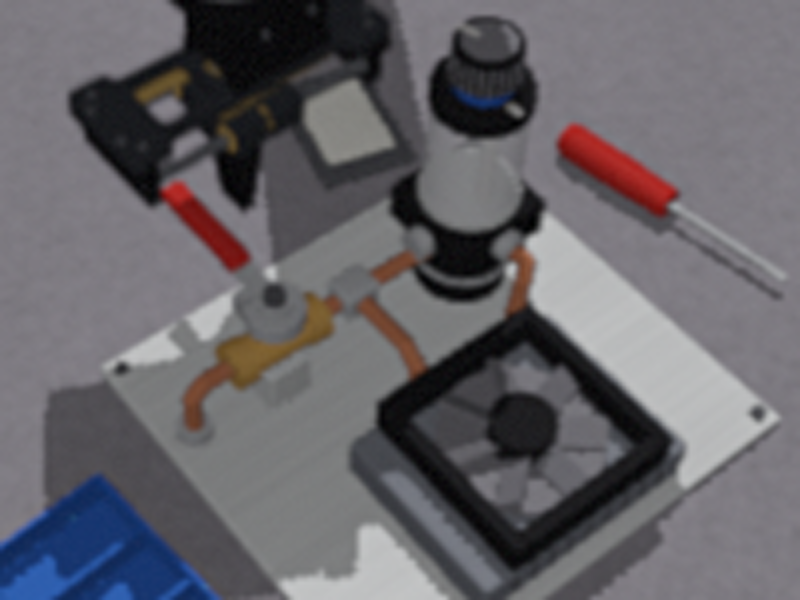

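In the scene view the fingers (about (240,190)) stand on the reservoir side of the red lever (about (205,225)), clear of it. Now I swing it.

Call:
apply_moves(
  increments=[
    [[0.1,0,1.3],[0,0,0],0],
    [[0.2,0,1.35],[0,-9,0],0],
    [[0.2,0,1.35],[0,-9,0],0],
    [[0.2,0,1.35],[0,-9,0],0],
    [[0.2,0,1.35],[0,-9,0],0],
  ],
)

```text
t: 5.18
eef_pos: [547.6, -50.1, 81.5]
tcp_rot: [-1.568, 0.007, -2.114]
ft_force: [-1.6, 3.3, -0.8]
opening: 0.004
```

```bash
cat >> h.py <<'E'
def lev():
    s=readout.state(); q=np.array(s['eef_pos'])-S(0,-75,0); R=Rn.from_euler('xyz',s['tcp_rot']).as_matrix()
    print('rel pivot tool x,z', (q@R).round(1), 'r',np.hypot(*q[:2]).round(1),'lever ang if touching',np.arctan2(q@-ey,-(q@ex))+np.arcsin(20/np.hypot(*q[:2])), 'Ftool',(np.array(s['ft_force'])@R).round(1))
E
python3 -c "
from h import *
show();lev()"
```

```text
t 5.175 tcp [547.6 -50.1  81.5] stand [ -76.9 -108.7   81.5] phi -0.543 tilt [-0.007 -1.     0.003] F [-1.6  3.3 -0.8] M [0.42 0.38 0.01] j [-0.21  0.56  1.88  0.01  0.7   0.32] op 0.004
rel pivot tool x,z [ 80.9 -82.2 -20.1] r 84.0 lever ang if touching 0.6528323961664763 Ftool [-2.   0.8 -3.1]
```

Call:
apply_moves(
  increments=[
    [[0.2,0,1.35],[0,-9,0],0],
    [[0.2,0,1.35],[0,-9,0],0],
    [[0.2,0,1.35],[0,-9,0],0],
    [[0.2,0,1.35],[0,-9,0],0],
    [[0.2,0,1.2],[0,-8,0],0],
  ],
)

```text
t: 5.8
eef_pos: [607.7, -77.4, 86.1]
tcp_rot: [-1.568, 0.006, -1.319]
ft_force: [-4.1, 0.7, -1.5]
opening: 0.009
```

```bash
python3 -c "
from h import *
show();lev()"
```

```text
t 5.8 tcp [607.7 -77.4  86.1] stand [ -30.8 -155.8   86.1] phi 0.252 tilt [-0.006 -1.     0.003] F [-4.1  0.7 -1.5] M [0.2  0.92 0.01] j [-0.24  0.62  1.71  0.01  0.81 -0.5 ] op 0.009
rel pivot tool x,z [ 83.4 -86.7 -20.8] r 86.5 lever ang if touching 1.4405316683293488 Ftool [-1.7  1.5 -3.8]
```

Call:
apply_moves(
  increments=[
    [[0.1,0.5,0.5],[0,-3,0],0],
    [[0.1,0.2,0.5],[0,-3,0],0],
    [[0,0.1,0.4],[0,-1,0],0],
    [[0,0,0.4],[0,0,0],0],
    [[0,0,0.3],[0,0,0],0],
  ],
)

```text
t: 6.42
eef_pos: [623.1, -76.6, 81.6]
tcp_rot: [-1.581, 0.009, -1.19]
ft_force: [-19.0, -8.8, 3.7]
opening: 0.006
```

```bash
python3 -c "
from h import *
show();lev()"
```

```text
t 6.425 tcp [623.1 -76.6  81.6] stand [ -16.1 -160.7   81.6] phi 0.381 tilt [-0.009 -1.    -0.01 ] F [-19.   -8.8   3.7] M [-1.71  3.24 -0.01] j [-0.23  0.65  1.67  0.    0.84 -0.61] op 0.006
rel pivot tool x,z [ 84.7 -82.3 -17.9] r 87.2 lever ang if touching 1.6163834244121928 Ftool [  1.   -3.5 -20.9]
```

The force rose to 21 N at about 90°, so the lever is at its stop. I hold a moment, ease off and lift clear so it springs back.

Call:
apply_moves(
  increments=[
    [[0,0,0.3],[0,0,0],0],
    [[0,0,-0.5],[0,0,0],0],
    [[0,-3,-0.1],[0,0,0],0],
    [[0,-5,0],[0,0,0],0],
    [[0,-5,0],[0,0,0],9.5],
  ],
)

```text
t: 7.05
eef_pos: [618.6, -81.0, 213.8]
tcp_rot: [-1.593, 0.015, -1.193]
ft_force: [0.0, -0.0, 0.4]
opening: 0.066
```

```bash
python3 - <<'E'
from h import *
np.set_printoptions(precision=1,suppress=True)
show()
for c in ['wrist','top','scene']:
    st=readout.state(); p=read_camera(c)
    for n in ['lever_end','lever_pivot','cap_centre']:
        print(c,n,[(round(d['confidence'],2),cam2world(p,d['point'],st)[0]) for d in nets.mark_of(p,n)[:1]])
    if c!='top':cv2.imwrite(f'pics/{c}3.png',p['img'][...,::-1])
a=np.hstack([cv2.imread('pics/wrist3.png'),cv2.imread('pics/scene3.png')]); cv2.imwrite('pics/a3.png',cv2.resize(a,(800,300)))
E
```

```text
t 7.05 tcp [618.6 -81.  213.8] stand [ -21.9 -163.1  213.8] phi 0.378 tilt [-0. -1. -0.] F [ 0.  -0.   0.4] M [-0.1 -0.  -0. ] j [-0.2  0.5  1.5 -0.   1.1 -0.6] op 0.066
wrist lever_end [(0.72, array([522.8, -20.4,  88.5]))]
wrist lever_pivot [(0.58, array([602. ,   6.2,  91.6]))]
wrist cap_centre []
top lever_end [(0.6, array([552.2, 150.9, 182.9]))]
top lever_pivot [(0.62, array([606.4,   8.6,  92.1]))]
top cap_centre [(0.9, array([551.6, 150.8, 196.2]))]
scene lever_end [(0.49, array([525.3, -18.8,  88.9]))]
scene lever_pivot [(0.88, array([605.4,   8.2,  88.1]))]
scene cap_centre [(0.87, array([552.8, 149.2, 197.5]))]
```

View pics/a3.png

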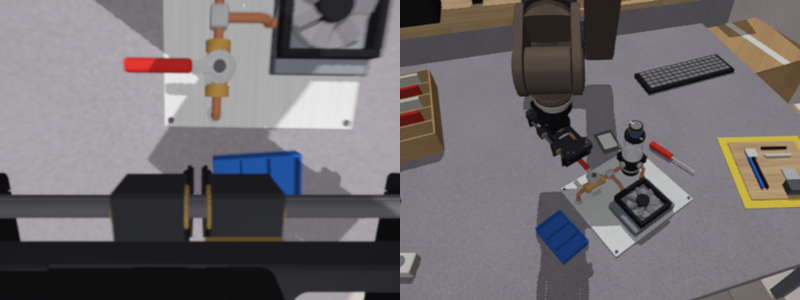

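The lever is back along the stand's -x: it runs from (125,65) to the pivot at (215,65) in the wrist view, and the nets agree. Now the cap.

```bash
python3 -c "
from h import *
plan([551.5,149.5,250],1.8,10,9.5)"
```

```text
[[-2.39, -0.36, 0.22],[0.0, -8.1, -0.2],9.5],
[[-2.33, -0.36, 0.56],[0.0, -8.1, -0.2],9.5],
[[-2.23, -0.37, 0.88],[0.0, -8.1, -0.2],9.5],
[[-2.08, -0.38, 1.19],[0.0, -8.1, -0.2],9.5],
[[-1.89, -0.38, 1.47],[0.0, -8.1, -0.2],9.5]

[[-1.66, -0.39, 1.73],[0.0, -8.1, -0.2],9.5],
[[-1.4, -0.39, 1.95],[0.0, -8.1, -0.2],9.5],
[[-1.11, -0.39, 2.12],[0.0, -8.1, -0.2],9.5],
[[-0.79, -0.39, 2.26],[0.0, -8.1, -0.2],9.5],
[[-0.47, -0.39, 2.35],[0.0, -8.1, -0.2],9.5]
```

Call:
apply_moves(
  increments=[
    [[-2.4,-0.8,0.2],[0,-8.1,-0.2],9.5],
    [[-2.35,-0.8,0.55],[0,-8.1,-0.2],9.5],
    [[-2.2,-0.8,0.9],[0,-8.1,-0.2],9.5],
    [[-2.1,-0.6,1.2],[0,-8.1,-0.2],9.5],
    [[-1.9,-0.4,1.5],[0,-8.1,-0.2],9.5],
  ],
)

```text
t: 8.28
eef_pos: [583.7, 36.5, 244.6]
tcp_rot: [-1.585, 0.015, -0.466]
ft_force: [0.1, -0.4, 0.3]
opening: 0.992
```

Call:
apply_moves(
  increments=[
    [[-1.65,-0.2,1.75],[0,-8.1,0],9.5],
    [[-1.4,-0.2,1.95],[0,-8.1,0],9.5],
    [[-1.1,0,2.1],[0,-8.1,0],9.5],
    [[-0.8,0,2.25],[0,-8.1,0],9.5],
    [[-0.4,0,2.35],[0,-8.1,0],9.5],
  ],
)

```text
t: 8.9
eef_pos: [547.1, 154.5, 248.1]
tcp_rot: [-1.571, 0.022, 0.265]
ft_force: [0.7, 0.0, 0.1]
opening: 1.001
```

```bash
python3 - <<'E'
from h import *
np.set_printoptions(precision=1,suppress=True)
show()
for i in range(2):
  for c in ['wrist','scene']:
    st=readout.state(); p=read_camera(c)
    for n in ['cap_centre','fill_cap','reservoir_top']:
        print(c,n,[(round(d['confidence'],2),cam2world(p,d['point'],st)[0]) for d in nets.mark_of(p,n)[:1]])
    if c=='wrist':cv2.imwrite(f'pics/wrist4.png',p['img'][...,::-1])
plan([551.5,149.5,250],1.8,5,9.5)
E
```

```text
t 8.9 tcp [547.1 154.5 248.1] stand [ -3.4  82.3 248.1] phi 1.835 tilt [-0. -1. -0.] F [0.7 0.  0.1] M [ 0.1 -0.  -0.1] j [ 0.2  0.4  1.6 -0.   1.1 -1.7] op 1.001
wrist cap_centre [(0.73, array([554.2, 154.6, 198.5]))]
wrist fill_cap [(0.97, array([549.8, 145.3, 185.2]))]
wrist reservoir_top []
scene cap_centre [(0.55, array([551.8, 146.7, 196.2]))]
scene fill_cap [(0.67, array([551.4, 146.7, 184.2]))]
scene reservoir_top []
wrist cap_centre []
wrist fill_cap [(0.66, array([548.5, 146.1, 187.5]))]
wrist reservoir_top []
scene cap_centre [(0.57, array([551.6, 149.9, 196.2]))]
scene fill_cap [(0.87, array([553.6, 149. , 184.6]))]
scene reservoir_top [(0.65, array([552.1, 146.8, 175.2]))]
[[0.06, -0.04, -0.1],[0.0, 0.3, -0.2],9.5],
[[0.06, -0.04, -0.1],[0.0, 0.3, -0.2],9.5],
[[0.06, -0.04, -0.1],[0.0, 0.3, -0.2],9.5],
[[0.06, -0.04, -0.1],[0.0, 0.3, -0.2],9.5],
[[0.06, -0.04, -0.1],[0.0, 0.3, -0.2],9.5]
```

View pics/wrist4.png

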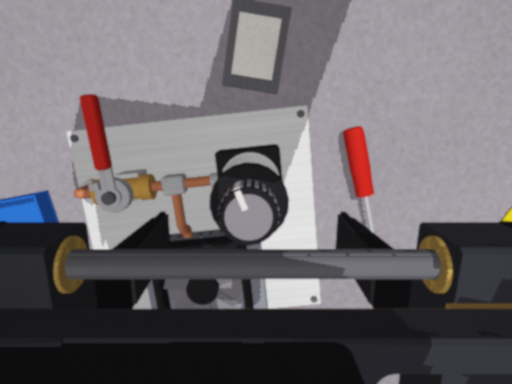

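The wrist view shows the cap's grey top centred near (249,214) with its white line running up to (238,193). I turn that into a position and angle.

```bash
python3 - <<'E'
from h import *
st=readout.state(); p=read_camera('wrist'); im=p['img']
crop=im[170:245,200:300]; hsv=cv2.cvtColor(crop,cv2.COLOR_RGB2HSV).astype(int)
m=((hsv[...,2]>75)&(hsv[...,1]<60)).astype(np.uint8)
# grey face: component containing (250,222)
w=cv2.inRange(crop,(85,85,85),(255,255,255)); n,l,s,c=cv2.connectedComponentsWithStats(w)
k=l[52,50]; print(s[k],c[k]+[200,170], crop[52,50], crop[30,44])
pts=np.argwhere(l==k)[:,::-1]; (e,ax,an)=cv2.fitEllipse(cv2.convexHull(pts.astype(np.int32))); print(np.add(e,[200,170]),ax)
def ray(u,v,z):
    f=192/np.tan(np.radians(p['vfov']/2)); d=np.array([(u-p['cx'])/f,(v-p['cy'])/f,1])
    a,b=cam2world(p,[[0,0,0],d],st); return a+(b-a)*(z-a[2])/(b-a)[2]
print('centre',ray(e[0]+200,e[1]+170,211.2))
b=np.argwhere((crop.min(2)>175)&(l==k))[:,::-1]+[200,170]; print(len(b))
W=np.array([ray(u,v,211.2)[:2] for u,v in b]); d=W.mean(0)-ray(e[0]+200,e[1]+170,211.2)[:2]
print('line dir deg',np.degrees(np.arctan2(d[1],d[0])), 'open',(np.arctan2(d[1],d[0])-.37)%6.283, d)
cv2.imwrite('pics/c4.png',cv2.resize(crop[...,::-1],None,fx=6,fy=6,interpolation=cv2.INTER_CUBIC))
E
```

```text
[  23   11   49   60 1944] [246.3909465  215.18518519] [147 143 150] [167 163 167]
[245.72646332 211.82089233] (47.70029830932617, 60.996334075927734)
centre [547.51325628 148.27742958 211.2       ]
141
line dir deg -139.11769430631486 open 3.484938186571837 [-6.60929488 -5.72157912]
```

View pics/c4.png

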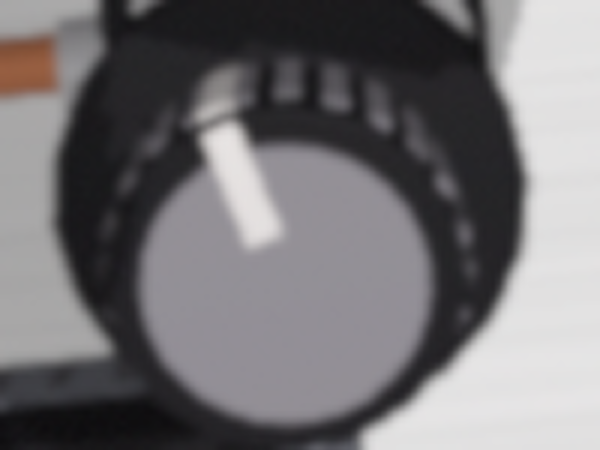

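The grey disc spans x 137–434 and y 142–428 in the crop. Its line runs from (265,243) out to (219,130).

```bash
python3 - <<'E'
from h import *
st=readout.state(); p=read_camera('wrist')
def ray(u,v,z):
    u=u/6+200;v=v/6+170
    f=192/np.tan(np.radians(p['vfov']/2)); d=np.array([(u-p['cx'])/f,(v-p['cy'])/f,1])
    a,b=cam2world(p,[[0,0,0],d],st); return a+(b-a)*(z-a[2])/(b-a)[2]
c=ray(285.5,285,211.2);print('centre',c)
a,b=ray(265,243,211.2),ray(219,130,211.2); d=b-a; t=np.arctan2(d[1],d[0]); d2=b-c
print(np.degrees(t),'open',(t-.37)%6.283,'from centre',(np.arctan2(d2[1],d2[0])-.37)%6.283, ray(137,285,211.2)-ray(434,285,211.2))
show()
plan([551.5,148.5,187],1.8,5,9.5)
E
```

```text
centre [551.06797639 150.55989255 211.2       ]
-144.02307927036412 open 3.3993230678713537 from centre 3.417810011272772 [  8.71507279 -32.76208766   0.        ]
t 9.8 tcp [547.4 153.7 248.3] stand [ -3.4  81.5 248.3] phi 1.83 tilt [-0.021 -1.    -0.001] F [ 1.4  0.1 -0.1] M [0.03 0.   0.  ] j [ 0.16  0.39  1.64 -0.    1.13 -1.67] op 1.0
[[0.08, 1.22, -0.12],[0.0, 0.3, -0.2],9.5],
[[0.07, 1.22, -0.12],[0.0, 0.3, -0.2],9.5],
[[0.07, 1.22, -0.12],[0.0, 0.3, -0.2],9.5],
[[0.06, 1.22, -0.12],[0.0, 0.3, -0.2],9.5],
[[0.06, 1.22, -0.12],[0.0, 0.3, -0.2],9.5]
```

Call:
apply_moves(
  increments=[
    [[0.25,0.2,-0.3],[0,0,-1.2],9.5],
    [[0.2,1.2,-0.2],[0,0,0],9.5],
    [[0,1.6,0],[0,0,0],9.5],
    [[0,1.6,0],[0,0,0],9.5],
    [[0,1.2,0],[0,0,0],9.5],
  ],
)

```text
t: 10.42
eef_pos: [553.6, 149.4, 186.8]
tcp_rot: [-1.572, -0.002, 0.259]
ft_force: [-0.1, -0.5, 0.3]
opening: 0.998
```

```bash
python3 -c "
from h import *
show();plan([551.3,149.7,187],1.83,5,9.5)"
```

```text
t 10.425 tcp [553.6 149.4 186.8] stand [  0.9  75.2 186.8] phi 1.83 tilt [ 0.002 -1.    -0.001] F [-0.1 -0.5  0.3] M [ 0.01  0.03 -0.01] j [ 0.15  0.45  1.72 -0.    0.97 -1.68] op 0.998
[[-0.04, -0.0, 0.02],[0.0, 0.0, 0.0],9.5],
[[-0.04, -0.0, 0.02],[0.0, 0.0, 0.0],9.5],
[[-0.04, -0.0, 0.02],[0.0, 0.0, 0.0],9.5],
[[-0.04, -0.0, 0.02],[0.0, 0.0, 0.0],9.5],
[[-0.04, -0.0, 0.02],[0.0, 0.0, 0.0],9.5]
```

Call:
apply_moves(
  increments=[
    [[-0.2,0,0.1],[0,0,0],4.6],
    [[0,0,0],[0,0,0],4.6],
    [[0,0,0],[0,0,0],4.6],
    [[0,0,0],[0,0,0],4.0],
    [[0,0,0],[0,0,0],3.8],
  ],
)

```text
t: 11.05
eef_pos: [551.5, 149.9, 187.0]
tcp_rot: [-1.572, -0.002, 0.259]
ft_force: [-0.2, 0.2, -0.2]
opening: 0.53
```

```bash
python3 -c "
from h import *
show()
p=read_camera('wrist'); cv2.imwrite('pics/w5.png',p['img'][120:320,120:380,::-1])"
```

```text
t 11.05 tcp [551.5 149.9 187. ] stand [ -0.9  76.4 187. ] phi 1.83 tilt [ 0.002 -1.    -0.001] F [-0.2  0.2 -0.2] M [0.06 0.06 0.01] j [ 0.15  0.44  1.73 -0.    0.97 -1.68] op 0.53
```

Call:
apply_moves(
  increments=[
    [[0,0,0],[0,0,0],3.8],
    [[0,0,0],[0,0,0],3.8],
    [[0,0,0],[0,0,0],3.8],
    [[0,0,0],[0,0,0],3.8],
    [[0,0,0],[0,0,0],3.8],
  ],
)

```text
t: 11.72
eef_pos: [551.3, 150.7, 187.1]
tcp_rot: [-1.57, -0.002, 0.259]
ft_force: [-0.1, 1.2, -0.9]
opening: 0.441
```

```bash
python3 -c "
from h import *
show()"
```

```text
t 11.725 tcp [551.3 150.7 187.1] stand [ -0.8  77.3 187.1] phi 1.83 tilt [ 0.002 -1.     0.   ] F [-0.1  1.2 -0.9] M [ 0.13 -0.02  0.01] j [ 0.15  0.44  1.73  0.    0.97 -1.68] op 0.441
```

Gripped (41.9 mm). Screwing down.

Call:
apply_moves(
  increments=[
    [[0,0.01,0],[0,6,0],3.5],
    [[0,0.01,0],[0,9,0],3.5],
    [[0,0.01,0],[0,9,0],3.5],
    [[0,0.01,0],[0,9,0],3.5],
    [[0,0.01,0],[0,9,0],3.5],
  ],
)

```text
t: 12.35
eef_pos: [551.3, 151.2, 186.6]
tcp_rot: [-1.568, -0.001, -0.496]
ft_force: [0.2, 1.9, 0.1]
opening: 0.441
```

```bash
python3 -c "
from h import *
show()"
```

```text
t 12.35 tcp [551.3 151.2 186.6] stand [ -0.6  77.7 186.6] phi 1.075 tilt [ 0.001 -1.     0.003] F [0.2 1.9 0.1] M [ 0.18 -0.01  0.03] j [ 0.15  0.44  1.73  0.    0.97 -0.92] op 0.441
```

Call:
apply_moves(
  increments=[
    [[0,0.01,0],[0,9,0],3.5],
    [[0,0.01,0],[0,9,0],3.5],
    [[0,0.01,0],[0,9,0],3.5],
    [[0,0.01,0],[0,9,0],3.5],
    [[0,0.01,0],[0,9,0],3.5],
  ],
)

```text
t: 12.98
eef_pos: [551.7, 151.6, 186.2]
tcp_rot: [-1.567, 0.002, -1.307]
ft_force: [1.0, 1.7, -0.8]
opening: 0.439
```

Call:
apply_moves(
  increments=[
    [[0,0.01,0],[0,9,0],3.5],
    [[0,0.01,0],[0,9,0],3.5],
    [[0,0.01,0],[0,9,0],3.5],
    [[0,0.01,0],[0,9,0],3.5],
    [[0,0.01,0],[0,9,0],3.5],
  ],
)

```text
t: 13.6
eef_pos: [552.3, 151.6, 185.6]
tcp_rot: [-1.569, 0.004, -2.119]
ft_force: [2.1, 1.5, -1.0]
opening: 0.439
```

```bash
python3 -c "
from h import *
show()
ims=[]
for c in ['wrist','scene']:
    p=read_camera(c);ims.append(p['img'][...,::-1])
cv2.imwrite('pics/d5.png',np.hstack([cv2.resize(ims[0][130:290,160:340],(400,356)),cv2.resize(ims[1][120:209,250:350],(400,356),interpolation=cv2.INTER_CUBIC)]))"
```

```text
t 13.6 tcp [552.3 151.6 185.6] stand [  0.4  77.7 185.6] phi -0.548 tilt [-0.004 -1.     0.002] F [ 2.1  1.5 -1. ] M [0.03 0.13 0.06] j [0.15 0.45 1.73 0.   0.96 0.7 ] op 0.439
```

View pics/d5.png

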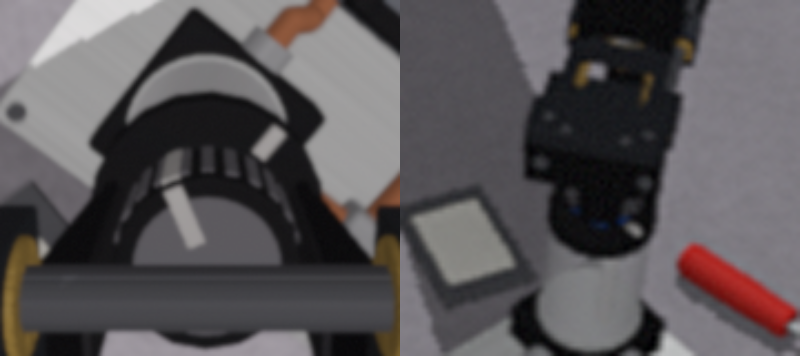

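The left crop shows the cap turning with the gripper: its line, at (185,215), keeps its place in the wrist view. The white mark on the plate is at (270,140), roughly 55–60° further on.

Call:
apply_moves(
  increments=[
    [[0,0.01,0],[0,9,0],3.5],
    [[0,0.01,0],[0,9,0],3.5],
    [[0,0.01,0],[0,9,0],3.5],
    [[0,0.01,0],[0,9,0],3.5],
    [[0,0.0,0],[0,5,0],3.5],
  ],
)

```text
t: 14.32
eef_pos: [552.7, 151.2, 185.2]
tcp_rot: [-1.572, 0.005, -2.832]
ft_force: [0.8, 0.3, -1.6]
opening: 0.439
```

```bash
python3 -c "
from h import *
show()"
```

```text
t 14.325 tcp [552.7 151.2 185.2] stand [  0.6  77.2 185.2] phi -1.261 tilt [-0.005 -1.    -0.001] F [ 0.8  0.3 -1.6] M [0.11 0.15 0.1 ] j [0.15 0.45 1.73 0.   0.96 1.41] op 0.439
```

Call:
apply_moves(
  increments=[
    [[0,0,0],[0,3,0],3.5],
    [[0,0,0],[0,3,0],3.5],
    [[0,0,0],[0,3,0],3.5],
    [[0,0,0],[0,2,0],3.5],
    [[0,0,0],[0,2,0],3.5],
  ],
)

```text
t: 14.95
eef_pos: [552.7, 151.1, 185.0]
tcp_rot: [-1.573, 0.004, -3.049]
ft_force: [1.1, -0.3, -0.2]
opening: 0.439
```

```bash
python3 -c "
from h import *
show()"
```

```text
t 14.95 tcp [552.7 151.1 185. ] stand [  0.6  77.1 185. ] phi -1.478 tilt [-0.004 -1.    -0.002] F [ 1.1 -0.3 -0.2] M [0.1  0.16 0.09] j [0.15 0.45 1.73 0.   0.96 1.63] op 0.439
```

Call:
apply_moves(
  increments=[
    [[0,0,0],[0,2,0],3.5],
    [[0,0,0],[0,2,0],3.5],
    [[0,0,0],[0,2,0],3.5],
    [[0,0,0],[0,2,0],3.5],
    [[0,0,0],[0,2,0],3.5],
  ],
)

```text
t: 15.58
eef_pos: [552.2, 150.9, 184.9]
tcp_rot: [-1.573, 0.003, 3.052]
ft_force: [-8.8, 0.7, 1.4]
opening: 0.441
```

```bash
python3 -c "
from h import *
show()"
```

```text
t 15.575 tcp [552.2 150.9 184.9] stand [1.000e-01 7.710e+01 1.849e+02] phi -1.661 tilt [-0.003 -1.    -0.002] F [-8.8  0.7  1.4] M [0.1  1.8  0.78] j [0.15 0.45 1.73 0.   0.96 1.81] op 0.441
```

The moment rose to 0.78 N m, so the cap is at its stop. I check by picture whether it slipped in the pads.

```bash
cat >> h.py <<'E'
def line_px(im):  # im: BGR wrist image crop rows130:290, cols160:340 resized to 400x356
    g=im.min(2); c=np.zeros_like(g); c[150:262,140:290]=g[150:262,140:290]
    m=(c>150).astype(np.uint8); n,l,s,ce=cv2.connectedComponentsWithStats(m)
    k=1+np.argmax(s[1:,4]); q=np.argwhere(l==k)[:,::-1].astype(np.float32)
    v=cv2.fitLine(q,cv2.DIST_L2,0,.01,.01).ravel(); return s[k],ce[k].round(1),np.degrees(np.arctan2(v[1],v[0])).round(1)
def wl(name):
    p=read_camera('wrist'); im=cv2.resize(np.ascontiguousarray(p['img'][130:290,160:340,::-1]),(400,356)); cv2.imwrite(name,im); return im
E
python3 - <<'E'
from h import *
a=cv2.imread('pics/d5.png')[:,:400]; b=wl('pics/e6.png')
print(line_px(a),line_px(b)); show()
cv2.imwrite('pics/e6b.png',np.hstack([a,b]))
E
```

```text
(array([169, 190,  31,  54, 658], dtype=int32), array([184.1, 216.4]), np.float32(66.7)) (array([165, 190,  34,  54, 803], dtype=int32), array([179.6, 216.2]), np.float32(62.4))
t 15.625 tcp [552.  151.  184.9] stand [ -0.   77.2 184.9] phi -1.663 tilt [-0.002 -1.    -0.002] F [-4.1  0.3  1.5] M [-0.05  0.87  0.67] j [0.15 0.45 1.73 0.   0.96 1.81] op 0.442
```

View pics/e6b.png

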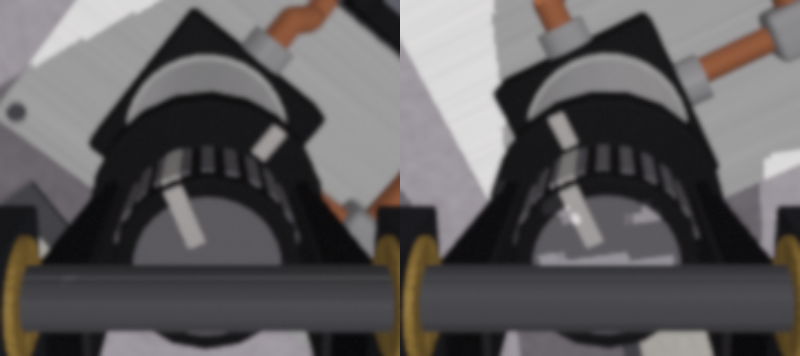

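The line and the plate's white mark now line up at (580,215) and (562,130) on the right, so the cap is bottomed out. The line moved only a few degrees in the wrist view, a small slip at the stop. Backing off 90° from φ = -1.66.

Call:
apply_moves(
  increments=[
    [[0,0,0],[0,-4,0],3.5],
    [[0,-0.01,0],[0,-9,0],3.5],
    [[0,-0.01,0],[0,-9,0],3.5],
    [[0,-0.01,0],[0,-9,0],3.5],
    [[0,-0.01,0],[0,-9,0],3.5],
  ],
)

```text
t: 16.25
eef_pos: [552.0, 151.0, 185.5]
tcp_rot: [-1.572, 0.004, -2.52]
ft_force: [-0.5, 1.4, -0.9]
opening: 0.438
```

Call:
apply_moves(
  increments=[
    [[0,-0.01,0],[0,-9,0],3.5],
    [[0,-0.01,0],[0,-9,0],3.5],
    [[0,-0.01,0],[0,-9,0],3.5],
    [[0,-0.01,0],[0,-9,0],3.5],
    [[0,-0.01,0],[0,-6,0],3.5],
  ],
)

```text
t: 16.88
eef_pos: [552.0, 151.0, 186.0]
tcp_rot: [-1.569, 0.004, -1.768]
ft_force: [-1.1, 0.3, -1.2]
opening: 0.441
```

```bash
python3 - <<'E'
from h import *
show(); print(line_px(wl('pics/f7.png'))); show()
E
```

```text
t 16.875 tcp [552. 151. 186.] stand [-1.00e-01  7.73e+01  1.86e+02] phi -0.197 tilt [-0.004 -1.     0.001] F [-1.1  0.3 -1.2] M [-0.11  0.19 -0.07] j [0.15 0.45 1.73 0.   0.97 0.34] op 0.441
(array([166, 188,  34,  54, 707], dtype=int32), array([182.3, 214.2]), np.float32(65.0))
t 16.925 tcp [552. 151. 186.] stand [-1.00e-01  7.73e+01  1.86e+02] phi -0.193 tilt [-0.004 -1.     0.001] F [-0.2  0.  -1.9] M [-0.05  0.24  0.02] j [0.15 0.45 1.73 0.   0.97 0.34] op 0.441
```

Call:
apply_moves(
  increments=[
    [[0,-0.01,0],[0,-3,0],3.5],
    [[0,-0.01,0],[0,-3,0],3.5],
    [[0,0,0],[0,0,0],3.5],
    [[0,0,0],[0,0,0],3.5],
    [[0,0,0],[0,0,0],3.5],
  ],
)

```text
t: 17.55
eef_pos: [552.0, 151.0, 186.1]
tcp_rot: [-1.569, 0.004, -1.667]
ft_force: [-1.0, 0.8, 0.0]
opening: 0.438
```

```bash
python3 - <<'E'
from h import *
show(); f=wl('pics/f8.png'); print(line_px(f))
ims=[cv2.imread('pics/d5.png')[:,:400],cv2.imread('pics/e6.png'),f]
cv2.imwrite('pics/f8b.png',np.hstack([cv2.resize(i[140:270,140:220],None,fx=3.3,fy=3.3,interpolation=cv2.INTER_CUBIC) for i in ims]))
cv2.imwrite('pics/f8c.png',f)
E
```

```text
t 17.55 tcp [552.  151.  186.1] stand [-1.000e-01  7.730e+01  1.861e+02] phi -0.097 tilt [-0.004 -1.     0.002] F [-1.   0.8  0. ] M [-0.12  0.17  0.08] j [0.15 0.45 1.73 0.   0.97 0.24] op 0.438
(array([165, 188,  35,  54, 712], dtype=int32), array([182. , 214.1]), np.float32(64.1))
```

View pics/f8b.png

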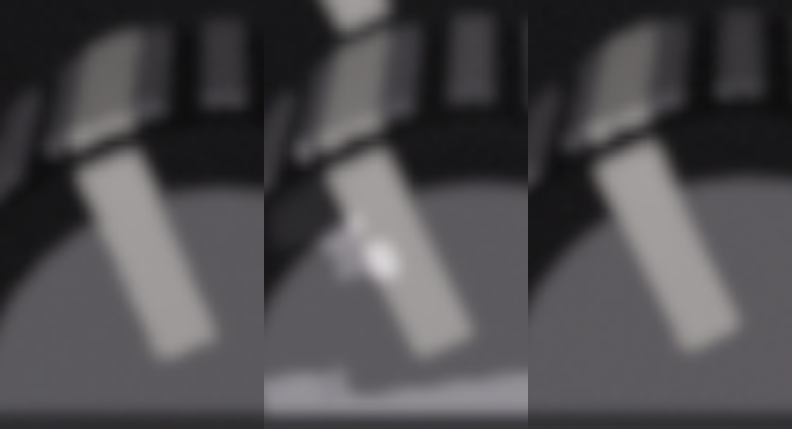

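The line sits within 2–4° of its earlier place in the tool view in all three crops. That puts the cap about 1.53 rad open, so I add about 2.5° and hold.

Call:
apply_moves(
  increments=[
    [[0,0,0],[0,-2.5,0],3.5],
    [[0,0,0],[0,0,0],3.5],
    [[0,0,0],[0,0,0],3.5],
    [[0,0,0],[0,0,0],3.5],
    [[0,0,0],[0,0,0],3.5],
  ],
)

```text
t: 18.23
eef_pos: [552.0, 151.0, 186.1]
tcp_rot: [-1.569, 0.004, -1.626]
ft_force: [-0.6, 0.4, 0.1]
opening: 0.439
```

```bash
python3 - <<'E'
from h import *
show(); print(line_px(wl('pics/g9.png')))
np.set_printoptions(precision=1,suppress=True)
p=read_camera('scene'); cv2.imwrite('pics/g9s.png',p['img'][100:300,140:410,::-1].repeat(2,0).repeat(2,1))
for n in ['lever_end','lever_pivot']:
    print(n,[(round(d['confidence'],2),cam2world(p,d['point'])[0]) for d in nets.mark_of(p,n)[:1]])
show()
E
```

```text
t 18.225 tcp [552.  151.  186.1] stand [-1.000e-01  7.730e+01  1.861e+02] phi -0.056 tilt [-0.004 -1.     0.002] F [-0.6  0.4  0.1] M [-0.1   0.23  0.07] j [0.15 0.45 1.73 0.   0.97 0.2 ] op 0.439
(array([165, 188,  35,  54, 717], dtype=int32), array([182. , 214.1]), np.float32(64.2))
lever_end [(0.74, array([523.8, -22. ,  93.7]))]
lever_pivot [(0.83, array([607.3,   9.1,  86.8]))]
t 18.425 tcp [552.  151.  186.1] stand [ -0.1  77.2 186.1] phi -0.055 tilt [-0. -1.  0.] F [ 0.4  0.8 -0.6] M [-0.1  0.2  0. ] j [0.1 0.5 1.7 0.  1.  0.2] op 0.441
```

View pics/g9s.png

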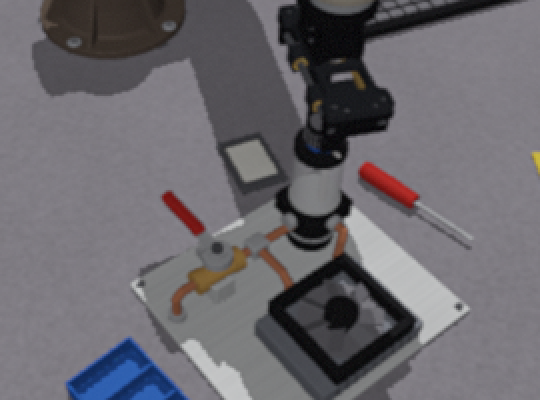

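The lever is shut (pointing outward at (180,210)), the gripper is holding the cap at (320,140), and the tray, drive and screwdriver are where they were. Handing in.

```bash
python3 -c "
from h import *
print(env.job_done()); show()"
```

```text
the job is handed in; nothing more can be done
None
the job is handed in; nothing more can be done
```

The job is handed in: the loop was purged, and the cap was screwed down, backed off about a quarter turn, and is still gripped and held still.

- **Purge lever:** I swung it about 90° to its stop, where the force jumped from about 4 N to 21 N. I then lifted clear, and the camera and networks showed it back shut, both straight after and at the end.
- **Cap down:** I turned it clockwise about 200° in one grasp until the moment rose to 0.78 N m. There the cap's white line pointed at the white mark on the top plate, so it had bottomed out.
- **Cap back-off:** I turned the tool back 92° from the stop. The pads slipped or wound up by a few degrees at the stop. Allowing for that, I put the cap at about 1.56 rad open. My estimates disagree by a few hundredths of a rad, so the quarter turn is not exact to the degree.
- **End state:** The cap was steady in the wrist view, with an opening of about 42 mm, forces under 2 N and the time at 18.4 s. The screwdriver, drive and tray looked untouched in the last picture.

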